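Sanitise the seam of the folding bread board

TASK

Take the white UV pen from its charging stand and guide its violet tip along the seam of the dark bread board, from the blue dot to the white dot, just above the wood or touching it lightly, slowly and steadily (a few centimetres a second) and without straying off the seam. Then put the pen back upright and fully home in its stand and let go. Leave both boards where they lie and do not touch the light one with the pen.

Things in the scene. Friction and masses are not known exactly. Their poses are not given: they have to be found in the camera images.
- uv_pen: Loose white UV pen, 140 mm long, 80 g, upright in the stand. Origin at its violet tip, z up the pen; round, so yaw means nothing. Nose 8 mm wide, widening over 18 mm to a 16 mm shaft. Grey flange 38 mm wide, 4 mm thick, underside 62 mm above the tip, rests on the stand's rim. Handle: smooth, 18 mm wide, 66 to 140 mm above the tip; grasp it there from above.
- pen_stand: Fixed black round charging stand, 83 mm wide at the foot, 64 mm at the rim, 70 mm high. Origin at the centre of its underside, z up. A central upright bore, 28 mm wide, runs from the rim down to 5 mm above the underside. When the pen is home its flange lies flat on the rim and its tip is 8 mm above this origin.
- dark_board: Loose dark wood folding bread board lying flat, 220 (x) by 149 (y) by 18 (z) mm, 1.6 kg. Origin: centre of its underside, z up. Two leaves meet in a straight seam, a 5 mm gap with a brass hinge strip, along its x axis at y = 0, z = 18 mm. A 14 mm blue dot lies on the seam at x = -85 mm (the end nearer the robot), a white dot at x = +85 mm.
- light_board: A board of the same shape and size as the dark one, but of light wood. It is not to be treated or moved.

How it is judged:
On the way, in this order (a step that is already met when the one before it is completed fails the run):
1. pen tip at the blue dot of the dark board, no more than 15 mm above it and within 12 mm of the seam line (x of uv_pen in the frame of dark_board between -0.105 and -0.066 m and y of uv_pen in the frame of dark_board between -0.012 and 0.012 m and z of uv_pen in the frame of dark_board between 0.01 and 0.033 m), for 0.15 s.
2. tip, still that close, is a quarter along the seam (x of uv_pen in the frame of dark_board between -0.054 and -0.026 m and y of uv_pen in the frame of dark_board between -0.012 and 0.012 m and z of uv_pen in the frame of dark_board between 0.01 and 0.033 m), for 0.15 s.
3. tip, still that close, is halfway along the seam (x of uv_pen in the frame of dark_board between -0.014 and 0.014 m and y of uv_pen in the frame of dark_board between -0.012 and 0.012 m and z of uv_pen in the frame of dark_board between 0.01 and 0.033 m), for 0.15 s.
4. tip, still that close, is three quarters along the seam (x of uv_pen in the frame of dark_board between 0.026 and 0.054 m and y of uv_pen in the frame of dark_board between -0.012 and 0.012 m and z of uv_pen in the frame of dark_board between 0.01 and 0.033 m), for 0.15 s.
5. tip, still that close, reaches the white dot (x of uv_pen in the frame of dark_board between 0.066 and 0.105 m and y of uv_pen in the frame of dark_board between -0.012 and 0.012 m and z of uv_pen in the frame of dark_board between 0.01 and 0.033 m), for 0.15 s.
At the end, for the whole second after the job is handed in: The pen stands at rest and released in its stand: tip within 12 mm of the stand's axis, 4 to 12 mm above the stand's underside, the pen within 0.1 rad of upright. Both boards lie within 20 mm of where they started (horizontal distance between uv_pen and pen_stand below 0.012 m and z of uv_pen in the frame of pen_stand between 0.004 and 0.012 m and angle between uv_pen's own z axis and vertical below 0.1 rad and linear speed of uv_pen below 0.02 m/s and distance of each of dark_board, light_board from where it was at the start of the episode below 0.02 m); the robot touches nothing.
It fails at once if the tip is run along the seam faster than 0.12 m/s (between the dots, within 15 mm above the dark board) (x of uv_pen in the frame of dark_board between -0.07 and 0.07 m and y of uv_pen in the frame of dark_board between -0.02 and 0.02 m and z of uv_pen in the frame of dark_board between 0.01 and 0.033 m and linear speed of uv_pen above 0.12 m/s).
It fails at once if the tip strays more than 20 mm to the side of the seam while between the dots, over the dark board and within 15 mm above it (x of uv_pen in the frame of dark_board between -0.085 and 0.085 m and z of uv_pen in the frame of dark_board between 0.01 and 0.033 m and y of uv_pen in the frame of dark_board between -0.07 and 0.07 m and not (y of uv_pen in the frame of dark_board between -0.02 and 0.02 m)).
It fails at once if the pen presses on the dark board with more than 25 N (contact force between uv_pen and dark_board above 25 N).
It fails at once if the pen touches the light board (contact force between uv_pen and light_board above 0.5 N).
It fails at once if a board is pushed more than 20 mm out of place (distance of any of dark_board, light_board from where it was at the start of the episode above 0.02 m).
It also fails if it takes over 61 s, if anything falls off the work surface, if the arm or the gripper's body presses on something with over 40 N, if the wrist force passes 120 N, or if a joint passes its speed limit or range.

ROBOT

A 6-joint arm with a two-finger parallel gripper is mounted at the origin on a cart in front of the work surface, level with it; the furniture and walls round the work are solid. World frame = base frame: x ahead of the robot, y to its left, z up, the work surface at z = 0. Lengths are in m, angles in rad, forces in N, time in s.
With the tool pointing down it reaches from about 0.375 to 0.9 m from the base axis. Payload 3.1 kg.
Tool frame: the origin (TCP) lies midway between the tips of the shut fingers; the grasp point (between the pads) lies 19 mm behind it (manip.grasp_offset is the distance from the TCP to the grasp point, in m); z points along the fingers, y is the line along which they close (so a half turn about z gives the same grasp; the last joint's range is limited). The gripper opens to 85 mm and grips with 20 to 120 N. Pads are 22 mm wide; open, the fingers measure 114 mm over their backs; the gripper's body (76 mm by 85 mm) begins 54 mm behind the grasp point. The pads swing forward as they close: fully open they stand 13 mm farther back than shut.
Start: joints at [0.942, 0.527, 1.433, -0, 1.181, -0.178], TCP at [0.272, 0.563, 0.231] pointing down, gripper open.
Joint ranges: [-3.08, 3.08], [-0.75, 2.2], [0.22, 2.44], [-1.43, 4.57], [0, 2.65], [-2.85, 2.85]. Speed limits (rad/s): [2.79, 2.79, 3.14, 3.14, 3.14, 3.14].

INTERFACE

Orientations are given as a unit quaternion [x, y, z, w].
In Python, from station import sensors, cams, order, manip gives the robot as it stands.
- The arm moves only by the tool move_arm, never from a script. Its argument "targets" is a list of rows, each an object of numbers: "dx", "dy", "dz": the shift along the world's x, y, z normalised to -1 to 1, where 1 is 25 mm; "rx", "ry", "rz": the turn, a rotation vector about the world's x, y, z normalised to -1 to 1, where 1 is 30 degrees. A call has exactly 10 rows; each row shifts and turns the commanded pose from where the row before left it; what a row does not reach is not made up. A row lasts 1/8 s, in which the tool goes at most 62.5 mm and 10.7 degrees, less where a joint would pass 70% of its speed; a pose out of reach is approached as far as the arm can. A call with a number of a shift or a turn outside -1 to 1 is refused whole. A call with a gripper value outside its range is refused whole. "claw" is the opening in per cent of the stroke, from 0 (shut) to 100 (fully open), set as the call begins (left out, the last holds). The fingers move at their own pace and stop on an object; "newtons" is the grip in N (left out, the last holds). Time passes only in rows, so rows that do not move let the fingers close, or fill a call up. It gives the time, the measured TCP pose, the force, the opening and the grip force at its end, in the units of the state.
- sensors.sense(): the state, without advancing time (a new reading comes with each control period).
- cams.snapshot(name): name is "scene" or "top" or "wrist"; returns the picture (384x512x3 uint8, red, green, blue); there is no depth.
- cams.camera_model(name): a dict with "fx", "fy", "cx", "cy" (pixels), "extrinsics" (4x4, takes a point from world to camera coordinates). Camera axes: x right, y down, z forward; pixel columns grow to the right and rows downward; lengths in m; the calibration is good to about 2 mm. A picture is of the moment at which its call begins: read the wrist's pose just before it. camera_model takes no time and is no camera call; for the wrist camera it gives the pose at the moment of the call.
- order.sign_off(): hands the job in; it is judged then, once.
The state is a dict: "t": time; "q": joint angles; "qd": joint speeds; "tau": joint torques, N m; "tcp_pos": TCP position; "tool_rot": TCP orientation; "force": force on the tool from outside, world axes, zero at the start; "ft_torque": the same for the moment, N m; "finger_gap": opening from 0.0 (shut) to 1.0 (fully open); "gripper_force": force on a finger pad.
Only numpy, scipy, OpenCV 4.12 (cv2) and the standard library are available. Lean on these libraries where they do the work, as an engineer would, in place of code of your own. Each camera call takes 0.05 s, during which the arm holds its last target. There are 200 camera calls.

## Working session

There is one attempt and no reset: what is moved stays moved. The work goes in short steps, Python scripts to look and compute and a tool call to move; the robot and the scene stay as the last step left them, time stands still between calls to the robot, and variables do not carry over. Pictures are saved under pics/ and viewed, at most 10 in all, crops included, and the job is handed in when it is done.

Besides the shell and the picture viewer there is one more tool, called by a JSON object that holds its "name" and its "arguments", one argument or row to a line. move_arm: Moves the arm, as the interface text tells. Scaled input: -1 to 1 covers 25 mm each way for a shift and 30 degrees each way for a turn. Its arguments: {"type":"object","properties":{"targets":{"type":"array"},"claw":{"type":"number"},"newtons":{"type":"number"}},"required":["targets"]}

```bash
mkdir -p pics; python3 - <<'E'
from station import sensors,cams
import cv2,numpy as np
s=sensors.sense();print(s['t'],s['tcp_pos'],s['tool_rot'],s['finger_gap'])
a=[cams.snapshot(n) for n in("scene","top")]
for n,i in zip(("scene","top"),a): cv2.imwrite(f'pics/{n}0.png',i[:,:,::-1]); print(n,cams.camera_model(n))
E
```

```text
0.0 [0.27186125 0.56196487 0.2303102 ] [ 2.23494333e-01  9.74704587e-01 -1.02974045e-03 -4.35770083e-04] 0.9969544362780425
scene {'fx': 490.2316826250362, 'fy': 490.2316826250362, 'cx': 247.4375799570072, 'cy': 186.15601492152126, 'extrinsics': array([[ 0.72934897, -0.68392124, -0.01737304, -0.40303872],
       [-0.46490653, -0.47683727, -0.74598133,  0.29293848],
       [ 0.50190836,  0.55215755, -0.66574022,  0.81431675],
       [ 0.        ,  0.        ,  0.        ,  1.        ]])}
top {'fx': 459.0987064684126, 'fy': 459.0987064684126, 'cx': 252.84950726477624, 'cy': 201.5356347444061, 'extrinsics': array([[ 0.02102734, -0.99975823, -0.00642885,  0.02860555],
       [-0.97839463, -0.01925433, -0.20584758,  0.54862575],
       [ 0.20567403,  0.01061838, -0.97856295,  1.0589774 ],
       [ 0.        ,  0.        ,  0.        ,  1.        ]])}
```

View pics/scene0.png

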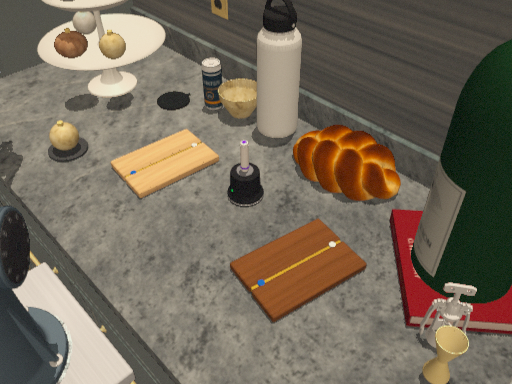

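View pics/top0.png

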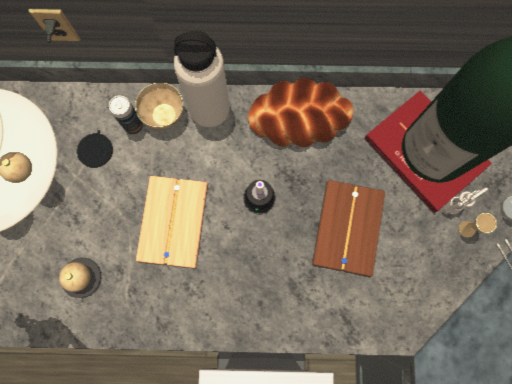

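The scene view shows the dark board with its blue dot at (262,283) and white dot at (333,244). The pen and stand are near (245,180), and the light board is at (165,160). In the top view the blue dot is at (344,261), the white dot at (355,195) and the pen top near (259,185).

```bash
cat > h.py <<'E'
import numpy as np,cv2
from station import sensors,cams
def ray(m,u,v):
    E=m['extrinsics'];R=E[:3,:3];c=-R.T@E[:3,3]
    d=R.T@np.array([(u-m['cx'])/m['fx'],(v-m['cy'])/m['fy'],1]);return c,d
def plane(m,u,v,z):
    c,d=ray(m,u,v);return c+d*(z-c[2])/d[2]
def blobs(mask,lo=4):
    n,l,s,c=cv2.connectedComponentsWithStats(mask.astype(np.uint8))
    return [(c[i].round(2),s[i].tolist()) for i in range(1,n) if s[i][4]>=lo]
E
python3 - <<'E'
from h import *
for n,box in(("scene",(200,130,380,330)),("top",(230,160,400,290))):
    m=cams.camera_model(n);im=cv2.imread(f'pics/{n}0.png');x0,y0,x1,y1=box
    I=im[y0:y1,x0:x1].astype(int);b,g,r=I[...,0],I[...,1],I[...,2]
    print(n)
    for nm,k in(("blue",(b>r+60)&(b>g+30)),("white",(np.minimum(np.minimum(b,g),r)>150)),("yellow",(r>150)&(g>110)&(b<90)),("black",(I.max(2)<40)),("violet",(b>g+25)&(r>g+10))):
        for c,s in blobs(k,6):
            u,v=c[0]+x0,c[1]+y0
            print(nm,u.round(1),v.round(1),'box',s[0]+x0,s[1]+y0,s[2:],'z.018',plane(m,u,v,.018).round(4)[:2],'z.148',plane(m,u,v,.148).round(4)[:2])
a=cv2.imread('pics/scene0.png')[125:215,205:285];b=cv2.imread('pics/top0.png')[160:250,220:300]
cv2.imwrite('pics/c1.png',np.hstack([cv2.resize(x,None,fx=5,fy=5,interpolation=0) for x in(a,b)]))
E
```

```text
scene
blue 260.7 282.4 box 258 280 [7, 6, 34] z.018 [ 0.4111 -0.1872] z.148 [ 0.3423 -0.2576]
white 243.4 142.5 box 240 140 [8, 6, 29] z.018 [0.6811 0.1515] z.148 [0.5646 0.0212]
white 332.0 243.8 box 329 241 [7, 6, 33] z.018 [ 0.5786 -0.2179] z.148 [ 0.4802 -0.2829]
yellow 345.2 148.8 box 304 133 [76, 38, 420] z.018 [ 0.8418 -0.0425] z.148 [ 0.6968 -0.1384]
yellow 298.7 139.9 box 296 137 [7, 7, 21] z.018 [0.7878 0.0621] z.148 [ 0.6524 -0.0524]
yellow 313.9 148.4 box 313 146 [3, 6, 8] z.018 [0.7884 0.0122] z.148 [ 0.6528 -0.0934]
yellow 210.4 160.8 box 200 157 [19, 10, 34] z.018 [0.575  0.1531] z.148 [0.4772 0.0226]
yellow 361.1 174.2 box 360 165 [4, 22, 46] z.018 [ 0.7919 -0.128 ] z.148 [ 0.6557 -0.2089]
yellow 367.0 194.4 box 363 189 [9, 10, 20] z.018 [ 0.7459 -0.1789] z.148 [ 0.6179 -0.2507]
yellow 337.7 241.5 box 336 240 [5, 4, 13] z.018 [ 0.5916 -0.2218] z.148 [ 0.4909 -0.2861]
yellow 295.8 264.2 box 265 246 [65, 37, 230] z.018 [ 0.4891 -0.2031] z.148 [ 0.4065 -0.2707]
yellow 254.4 286.6 box 251 284 [8, 6, 27] z.018 [ 0.3961 -0.1859] z.148 [ 0.3299 -0.2566]
black 244.8 190.2 box
[... 244 characters left out ...]
p
blue 343.8 260.2 box 342 258 [5, 5, 20] z.018 [ 0.4136 -0.1857] z.148 [ 0.4027 -0.1612]
white 259.5 184.2 box 256 181 [8, 7, 41] z.018 [0.6013 0.0242] z.148 [0.5688 0.0246]
white 254.4 192.8 box 253 188 [4, 10, 26] z.018 [0.5788 0.0368] z.148 [0.5489 0.0358]
white 265.3 190.7 box 264 188 [3, 6, 11] z.018 [0.5847 0.0094] z.148 [0.5541 0.0115]
white 354.7 193.9 box 352 192 [6, 5, 24] z.018 [ 0.581  -0.2163] z.148 [ 0.5508 -0.1882]
yellow 350.5 226.7 box 346 198 [10, 59, 60] z.018 [ 0.4971 -0.2038] z.148 [ 0.4765 -0.1772]
black 259.8 205.1 box 245 195 [29, 18, 197] z.018 [0.5473 0.0226] z.148 [0.521  0.0232]
violet 259.5 184.1 box 258 182 [4, 5, 15] z.018 [0.6016 0.0243] z.148 [0.5691 0.0248]
```

View pics/c1.png

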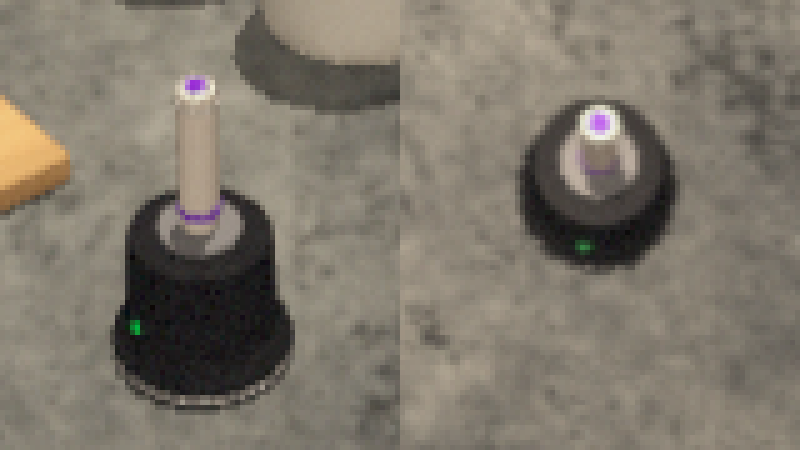

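The close-up confirms an upright pen with a violet-centred top at scene (243.5,142) and top (259.5,184). Both views put it at (0.568, 0.024) for z=0.148. The two dots come out 0.171 m apart, and the given distance is 0.170. Moving to the pen now.

{"name": "move_arm", "arguments": {
  "targets": [
    {"dx": 0.55, "dy": -1},
    {"dx": 0.55, "dy": -1},
    {"dx": 0.55, "dy": -1},
    {"dx": 0.55, "dy": -1},
    {"dx": 0.55, "dy": -1},
    {"dx": 0.55, "dy": -1},
    {"dx": 0.55, "dy": -1},
    {"dx": 0.55, "dy": -1},
    {"dx": 0.55, "dy": -1},
    {"dx": 0.55, "dy": -1}
  ],
  "claw": 100
}}

```text
schema error: expected keys dx, dy, dz, rx, ry, rz
```

{"name": "move_arm", "arguments": {
  "targets": [
    {"dx": 0.55, "dy": -1},
    {"dx": 0.55, "dy": -1},
    {"dx": 0.55, "dy": -1},
    {"dx": 0.55, "dy": -1},
    {"dx": 0.55, "dy": -1},
    {"dx": 0.55, "dy": -1},
    {"dx": 0.55, "dy": -1},
    {"dx": 0.55, "dy": -1},
    {"dx": 0.85, "dy": -1},
    {"dx": 0.85, "dy": -1}
  ]
}}

```text
schema error: expected keys dx, dy, dz, rx, ry, rz
```

{"name": "move_arm", "arguments": {
  "targets": [
    {"dx": 0.25, "dy": -0.75},
    {"dx": 0, "dy": -0.75},
    {},
    {},
    {},
    {},
    {},
    {},
    {},
    {}
  ]
}}

```text
schema error: expected keys dx, dy, dz, rx, ry, rz
```

{"name": "move_arm", "arguments": {
  "targets": [
    {"dx": 0.55, "dy": -1, "dz": 0, "rx": 0, "ry": 0, "rz": 0},
    {"dx": 0.55, "dy": -1, "dz": 0, "rx": 0, "ry": 0, "rz": 0},
    {"dx": 0.55, "dy": -1, "dz": 0, "rx": 0, "ry": 0, "rz": 0},
    {"dx": 0.55, "dy": -1, "dz": 0, "rx": 0, "ry": 0, "rz": 0},
    {"dx": 0.55, "dy": -1, "dz": 0, "rx": 0, "ry": 0, "rz": 0},
    {"dx": 0.55, "dy": -1, "dz": 0, "rx": 0, "ry": 0, "rz": 0},
    {"dx": 0.55, "dy": -1, "dz": 0, "rx": 0, "ry": 0, "rz": 0},
    {"dx": 0.55, "dy": -1, "dz": 0, "rx": 0, "ry": 0, "rz": 0},
    {"dx": 0.55, "dy": -1, "dz": 0, "rx": 0, "ry": 0, "rz": 0},
    {"dx": 0.55, "dy": -1, "dz": 0, "rx": 0, "ry": 0, "rz": 0}
  ],
  "claw": 100
}}

```text
t: 1.35
tcp_pos: [0.4099, 0.3116, 0.231]
tool_rot: [0.223, 0.975, -0.0, -0.0]
force: [-0.3, 0.8, 0.7]
finger_gap: 1.0
gripper_force: 0.0
```

{"name": "move_arm", "arguments": {
  "targets": [
    {"dx": 0.6, "dy": -1, "dz": 0, "rx": 0, "ry": 0, "rz": 0},
    {"dx": 0.6, "dy": -1, "dz": 0, "rx": 0, "ry": 0, "rz": 0},
    {"dx": 0.6, "dy": -1, "dz": 0, "rx": 0, "ry": 0, "rz": 0},
    {"dx": 0.6, "dy": -1, "dz": 0, "rx": 0, "ry": 0, "rz": 0},
    {"dx": 0.6, "dy": -1, "dz": 0, "rx": 0, "ry": 0, "rz": 0},
    {"dx": 0.6, "dy": -1, "dz": 0, "rx": 0, "ry": 0, "rz": 0},
    {"dx": 0.6, "dy": -1, "dz": 0, "rx": 0, "ry": 0, "rz": 0},
    {"dx": 0.6, "dy": -1, "dz": 0, "rx": 0, "ry": 0, "rz": 0},
    {"dx": 0.6, "dy": -1, "dz": 0, "rx": 0, "ry": 0, "rz": 0},
    {"dx": 0.6, "dy": -0.5, "dz": 0, "rx": 0, "ry": 0, "rz": 0}
  ]
}}

```text
t: 2.6
tcp_pos: [0.5601, 0.074, 0.2309]
tool_rot: [0.224, 0.975, -0.0, -0.0]
force: [-0.2, 0.3, 0.5]
finger_gap: 0.999
gripper_force: 0.0
```

{"name": "move_arm", "arguments": {
  "targets": [
    {"dx": 0.16, "dy": -1, "dz": 0, "rx": 0, "ry": 0, "rz": 0},
    {"dx": 0.16, "dy": -1, "dz": 0, "rx": 0, "ry": 0, "rz": 0},
    {"dx": 0, "dy": 0, "dz": -0.8, "rx": 0, "ry": 0, "rz": 0},
    {"dx": 0, "dy": 0, "dz": -0.8, "rx": 0, "ry": 0, "rz": 0},
    {"dx": 0, "dy": 0, "dz": -0.8, "rx": 0, "ry": 0, "rz": 0},
    {"dx": 0, "dy": 0, "dz": -0.8, "rx": 0, "ry": 0, "rz": 0},
    {"dx": 0, "dy": 0, "dz": -0.8, "rx": 0, "ry": 0, "rz": 0},
    {"dx": 0, "dy": 0, "dz": -0.8, "rx": 0, "ry": 0, "rz": 0},
    {"dx": 0, "dy": 0, "dz": -0.64, "rx": 0, "ry": 0, "rz": 0},
    {"dx": 0, "dy": 0, "dz": 0, "rx": 0, "ry": 0, "rz": 0}
  ]
}}

```text
t: 3.85
tcp_pos: [0.5669, 0.0254, 0.094]
tool_rot: [0.223, 0.975, -0.0, -0.002]
force: [0.1, -0.8, 0.5]
finger_gap: 1.0
gripper_force: 0.0
```

```bash
python3 - <<'E'
from h import *
for n in("wrist","top"):
    i=cams.snapshot(n)[:,:,::-1]; cv2.imwrite(f'pics/{n}1.png',i)
w=cv2.imread('pics/wrist1.png')
t=cv2.resize(cv2.imread('pics/top1.png')[130:250,200:320],(384,384),interpolation=0)
cv2.imwrite('pics/c2.png',cv2.resize(np.hstack([w,t]),(800,343)))
E
```

```text
(no output)
```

View pics/c2.png

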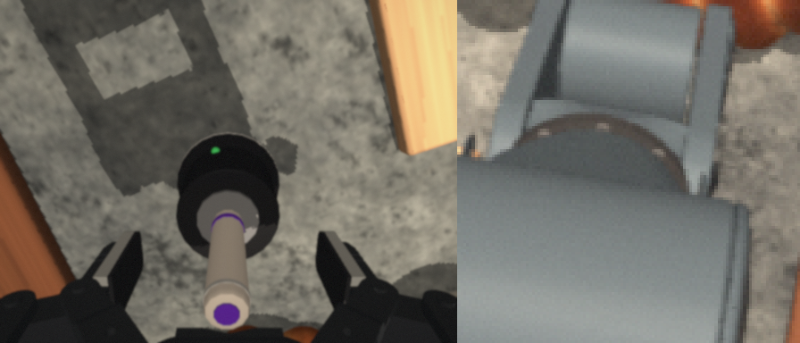

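In the wrist view the pen is centred between the open fingers, with its top at about (227,312). The arm blocks the top view. Closing the gripper.

{"name": "move_arm", "arguments": {
  "targets": [
    {"dx": 0, "dy": 0, "dz": 0, "rx": 0, "ry": 0, "rz": 0},
    {"dx": 0, "dy": 0, "dz": 0, "rx": 0, "ry": 0, "rz": 0},
    {"dx": 0, "dy": 0, "dz": 0, "rx": 0, "ry": 0, "rz": 0},
    {"dx": 0, "dy": 0, "dz": 0, "rx": 0, "ry": 0, "rz": 0},
    {"dx": 0, "dy": 0, "dz": 0, "rx": 0, "ry": 0, "rz": 0},
    {"dx": 0, "dy": 0, "dz": 0, "rx": 0, "ry": 0, "rz": 0},
    {"dx": 0, "dy": 0, "dz": 0, "rx": 0, "ry": 0, "rz": 0},
    {"dx": 0, "dy": 0, "dz": 0, "rx": 0, "ry": 0, "rz": 0},
    {"dx": 0, "dy": 0, "dz": 0, "rx": 0, "ry": 0, "rz": 0},
    {"dx": 0, "dy": 0, "dz": 0, "rx": 0, "ry": 0, "rz": 0}
  ],
  "claw": 0,
  "newtons": 50
}}

```text
t: 5.2
tcp_pos: [0.5679, 0.025, 0.0956]
tool_rot: [0.223, 0.975, -0.0, 0.0]
force: [-1.5, -0.4, 6.2]
finger_gap: 0.196
gripper_force: 48.8
```

{"name": "move_arm", "arguments": {
  "targets": [
    {"dx": 0, "dy": 0, "dz": 0.2, "rx": 0, "ry": 0, "rz": 0},
    {"dx": 0, "dy": 0, "dz": 0.4, "rx": 0, "ry": 0, "rz": 0},
    {"dx": 0, "dy": 0, "dz": 0.4, "rx": 0, "ry": 0, "rz": 0},
    {"dx": 0, "dy": 0, "dz": 0.5, "rx": 0, "ry": 0, "rz": 0},
    {"dx": 0, "dy": 0, "dz": 0.5, "rx": 0, "ry": 0, "rz": 0},
    {"dx": 0, "dy": 0, "dz": 0.5, "rx": 0, "ry": 0, "rz": 0},
    {"dx": 0, "dy": 0, "dz": 0.5, "rx": 0, "ry": 0, "rz": 0},
    {"dx": 0, "dy": 0, "dz": 0.5, "rx": 0, "ry": 0, "rz": 0},
    {"dx": 0, "dy": 0, "dz": 0.5, "rx": 0, "ry": 0, "rz": 0},
    {"dx": 0, "dy": 0, "dz": 0, "rx": 0, "ry": 0, "rz": 0}
  ]
}}

```text
t: 6.45
tcp_pos: [0.5686, 0.0249, 0.1966]
tool_rot: [0.223, 0.975, 0.0, 0.001]
force: [1.0, 0.4, -1.0]
finger_gap: 0.199
gripper_force: 48.7
```

```bash
python3 - <<'E'
from h import *
print(sensors.sense()['tcp_pos'])
i=cams.snapshot("scene")[:,:,::-1]; cv2.imwrite('pics/s2.png',i)
cv2.imwrite('pics/c3.png',cv2.resize(i[80:220,170:330],None,fx=4,fy=4,interpolation=0))
E
```

```text
[0.56856599 0.02494732 0.1965727 ]
```

View pics/c3.png

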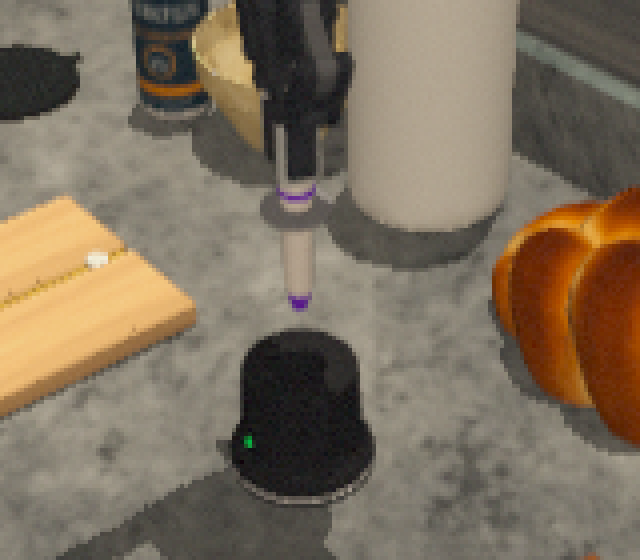

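The pen hangs straight in the grip, with its violet tip at about (244.7,156.5) in the full image, clear above the stand. Carrying it over to the blue dot at height.

{"name": "move_arm", "arguments": {
  "targets": [
    {"dx": -0.62, "dy": -0.84, "dz": 0, "rx": 0, "ry": 0, "rz": 0},
    {"dx": -0.62, "dy": -0.84, "dz": 0, "rx": 0, "ry": 0, "rz": 0},
    {"dx": -0.62, "dy": -0.84, "dz": 0, "rx": 0, "ry": 0, "rz": 0},
    {"dx": -0.62, "dy": -0.84, "dz": 0, "rx": 0, "ry": 0, "rz": 0},
    {"dx": -0.62, "dy": -0.84, "dz": 0, "rx": 0, "ry": 0, "rz": 0},
    {"dx": -0.62, "dy": -0.84, "dz": 0, "rx": 0, "ry": 0, "rz": 0},
    {"dx": -0.62, "dy": -0.84, "dz": 0, "rx": 0, "ry": 0, "rz": 0},
    {"dx": -0.62, "dy": -0.84, "dz": 0, "rx": 0, "ry": 0, "rz": 0},
    {"dx": -0.62, "dy": -0.84, "dz": 0, "rx": 0, "ry": 0, "rz": 0},
    {"dx": -0.62, "dy": -0.84, "dz": 0, "rx": 0, "ry": 0, "rz": 0}
  ]
}}

```text
t: 7.75
tcp_pos: [0.4119, -0.1854, 0.1948]
tool_rot: [0.224, 0.975, 0.0, -0.001]
force: [-0.5, 0.2, -1.0]
finger_gap: 0.197
gripper_force: 48.8
```

{"name": "move_arm", "arguments": {
  "targets": [
    {"dx": 0, "dy": 0, "dz": -0.4, "rx": 0, "ry": 0, "rz": 0},
    {"dx": 0, "dy": 0, "dz": -0.4, "rx": 0, "ry": 0, "rz": 0},
    {"dx": 0, "dy": 0, "dz": -0.4, "rx": 0, "ry": 0, "rz": 0},
    {"dx": 0, "dy": 0, "dz": -0.4, "rx": 0, "ry": 0, "rz": 0},
    {"dx": 0, "dy": 0, "dz": -0.4, "rx": 0, "ry": 0, "rz": 0},
    {"dx": 0, "dy": 0, "dz": 0, "rx": 0, "ry": 0, "rz": 0},
    {"dx": 0, "dy": 0, "dz": 0, "rx": 0, "ry": 0, "rz": 0},
    {"dx": 0, "dy": 0, "dz": 0, "rx": 0, "ry": 0, "rz": 0},
    {"dx": 0, "dy": 0, "dz": 0, "rx": 0, "ry": 0, "rz": 0},
    {"dx": 0, "dy": 0, "dz": 0, "rx": 0, "ry": 0, "rz": 0}
  ]
}}

```text
t: 9.0
tcp_pos: [0.4129, -0.1851, 0.1455]
tool_rot: [0.224, 0.975, -0.0, 0.0]
force: [0.2, 0.3, -1.2]
finger_gap: 0.197
gripper_force: 48.9
```

```bash
python3 - <<'E'
from h import *
p=sensors.sense()['tcp_pos'];print(p)
im=cams.snapshot("scene")[:,:,::-1];m=cams.camera_model("scene")
cv2.imwrite('pics/s3.png',im)
e=m['extrinsics']@np.array([p[0],p[1],p[2]-.087,1]);print('expected tip px',m['fx']*e[0]/e[2]+m['cx'],m['fy']*e[1]/e[2]+m['cy'])
I=im[180:320,200:360].astype(int);b,g,r=I[...,0],I[...,1],I[...,2]
for c,s in blobs((b>g+40)&(r>g+15),4): print('violet',c+[200,180],s)
cv2.imwrite('pics/c4.png',cv2.resize(im[180:320,190:350],None,fx=4,fy=4,interpolation=0))
E
```

```text
[ 0.41286983 -0.18506965  0.14554383]
expected tip px 260.6032671715663 267.21458221242966
violet [262.33 242.58] [58, 61, 9, 4, 12]
violet [261.   268.08] [59, 87, 5, 4, 13]
```

View pics/c4.png

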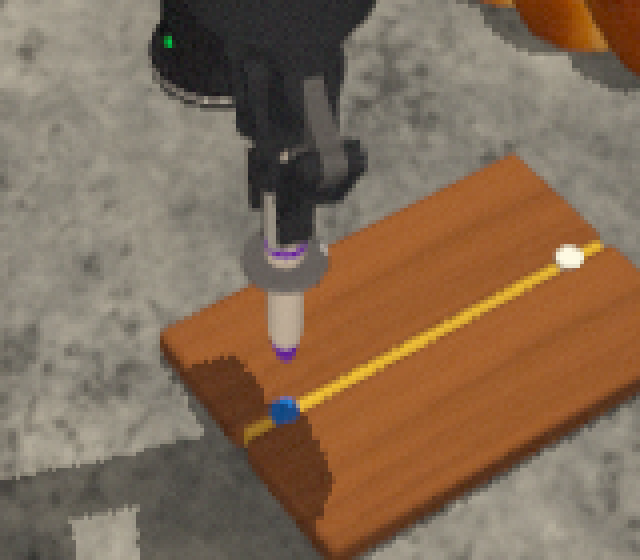

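The tip is at (261,268), directly above the blue dot at (261,282), and agrees with the expected (260.6,267). Lowering it to about 6 mm above the wood.

{"name": "move_arm", "arguments": {
  "targets": [
    {"dx": 0, "dy": -0.04, "dz": -0.26, "rx": 0, "ry": 0, "rz": 0},
    {"dx": 0, "dy": 0, "dz": -0.26, "rx": 0, "ry": 0, "rz": 0},
    {"dx": 0, "dy": 0, "dz": -0.26, "rx": 0, "ry": 0, "rz": 0},
    {"dx": 0, "dy": 0, "dz": -0.26, "rx": 0, "ry": 0, "rz": 0},
    {"dx": 0, "dy": 0, "dz": -0.26, "rx": 0, "ry": 0, "rz": 0},
    {"dx": 0, "dy": 0, "dz": 0, "rx": 0, "ry": 0, "rz": 0},
    {"dx": 0, "dy": 0, "dz": 0, "rx": 0, "ry": 0, "rz": 0},
    {"dx": 0, "dy": 0, "dz": 0, "rx": 0, "ry": 0, "rz": 0},
    {"dx": 0, "dy": 0, "dz": 0, "rx": 0, "ry": 0, "rz": 0},
    {"dx": 0, "dy": 0, "dz": 0, "rx": 0, "ry": 0, "rz": 0}
  ]
}}

```text
t: 10.3
tcp_pos: [0.4128, -0.186, 0.1129]
tool_rot: [0.223, 0.975, -0.0, 0.0]
force: [-0.4, -0.4, -1.1]
finger_gap: 0.199
gripper_force: 48.9
```

```bash
python3 - <<'E'
from h import *
p=sensors.sense()['tcp_pos'];print(p)
im=cams.snapshot("scene")[:,:,::-1];m=cams.camera_model("scene")
cv2.imwrite('pics/s4.png',im)
e=m['extrinsics']@np.array([p[0],p[1],p[2]-.087,1]);print('expected tip px',m['fx']*e[0]/e[2]+m['cx'],m['fy']*e[1]/e[2]+m['cy'])
I=im[180:320,200:360].astype(int);b,g,r=I[...,0],I[...,1],I[...,2]
for c,s in blobs((b>g+40)&(r>g+15),4): print('violet',c+[200,180],s)
cv2.imwrite('pics/c5.png',cv2.resize(im[240:310,220:300],None,fx=8,fy=8,interpolation=0))
E
```

```text
[ 0.41280033 -0.18596676  0.11294248]
expected tip px 260.9081041457043 278.7853795477481
violet [262.2 255.6] [58, 74, 9, 3, 10]
violet [261.27 279.73] [59, 99, 5, 3, 11]
```

View pics/c5.png

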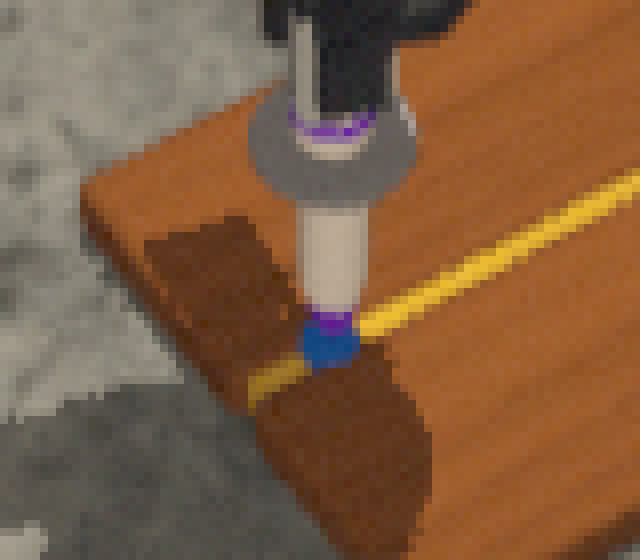

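The violet tip at (261,280) sits just above the blue dot at about (261,283), 5 to 8 mm over the wood. Running the seam at about 3.5 cm/s.

{"name": "move_arm", "arguments": {
  "targets": [
    {"dx": 0.168, "dy": -0.03, "dz": 0, "rx": 0, "ry": 0, "rz": 0},
    {"dx": 0.168, "dy": -0.03, "dz": 0, "rx": 0, "ry": 0, "rz": 0},
    {"dx": 0.168, "dy": -0.03, "dz": 0, "rx": 0, "ry": 0, "rz": 0},
    {"dx": 0.168, "dy": -0.03, "dz": 0, "rx": 0, "ry": 0, "rz": 0},
    {"dx": 0.168, "dy": -0.03, "dz": 0, "rx": 0, "ry": 0, "rz": 0},
    {"dx": 0.168, "dy": -0.03, "dz": 0, "rx": 0, "ry": 0, "rz": 0},
    {"dx": 0.168, "dy": -0.03, "dz": 0, "rx": 0, "ry": 0, "rz": 0},
    {"dx": 0.168, "dy": -0.03, "dz": 0, "rx": 0, "ry": 0, "rz": 0},
    {"dx": 0.168, "dy": -0.03, "dz": 0, "rx": 0, "ry": 0, "rz": 0},
    {"dx": 0.168, "dy": -0.03, "dz": 0, "rx": 0, "ry": 0, "rz": 0}
  ]
}}

```text
t: 11.6
tcp_pos: [0.455, -0.1935, 0.1128]
tool_rot: [0.224, 0.975, 0.0, -0.0]
force: [0.2, -1.1, -1.0]
finger_gap: 0.2
gripper_force: 48.9
```

{"name": "move_arm", "arguments": {
  "targets": [
    {"dx": 0.168, "dy": -0.03, "dz": 0, "rx": 0, "ry": 0, "rz": 0},
    {"dx": 0.168, "dy": -0.03, "dz": 0, "rx": 0, "ry": 0, "rz": 0},
    {"dx": 0.168, "dy": -0.03, "dz": 0, "rx": 0, "ry": 0, "rz": 0},
    {"dx": 0.168, "dy": -0.03, "dz": 0, "rx": 0, "ry": 0, "rz": 0},
    {"dx": 0.168, "dy": -0.03, "dz": 0, "rx": 0, "ry": 0, "rz": 0},
    {"dx": 0.168, "dy": -0.03, "dz": 0, "rx": 0, "ry": 0, "rz": 0},
    {"dx": 0.168, "dy": -0.03, "dz": 0, "rx": 0, "ry": 0, "rz": 0},
    {"dx": 0.168, "dy": -0.03, "dz": 0, "rx": 0, "ry": 0, "rz": 0},
    {"dx": 0.168, "dy": -0.03, "dz": 0, "rx": 0, "ry": 0, "rz": 0},
    {"dx": 0.168, "dy": -0.03, "dz": 0, "rx": 0, "ry": 0, "rz": 0}
  ]
}}

```text
t: 12.85
tcp_pos: [0.497, -0.201, 0.1128]
tool_rot: [0.223, 0.975, 0.0, -0.0]
force: [-1.0, -0.2, -1.0]
finger_gap: 0.195
gripper_force: 48.9
```

```bash
python3 - <<'E'
from h import *
p=sensors.sense()['tcp_pos'];print(p)
im=cams.snapshot("scene")[:,:,::-1];m=cams.camera_model("scene")
e=m['extrinsics']@np.array([p[0],p[1],p[2]-.087,1]);print('expected tip px',m['fx']*e[0]/e[2]+m['cx'],m['fy']*e[1]/e[2]+m['cy'])
I=im[180:320,200:360].astype(int);b,g,r=I[...,0],I[...,1],I[...,2]
for c,s in blobs((b>g+40)&(r>g+15),4): print('violet',c+[200,180],s)
E
```

```text
[ 0.49701148 -0.20097412  0.11279037]
expected tip px 297.977768149295 258.70710227932454
violet [300.5 235. ] [96, 53, 10, 4, 14]
violet [298.   259.69] [96, 78, 5, 4, 13]
```

On the seam at halfway. Continuing to the white dot.

{"name": "move_arm", "arguments": {
  "targets": [
    {"dx": 0.168, "dy": -0.032, "dz": 0, "rx": 0, "ry": 0, "rz": 0},
    {"dx": 0.168, "dy": -0.032, "dz": 0, "rx": 0, "ry": 0, "rz": 0},
    {"dx": 0.168, "dy": -0.032, "dz": 0, "rx": 0, "ry": 0, "rz": 0},
    {"dx": 0.168, "dy": -0.032, "dz": 0, "rx": 0, "ry": 0, "rz": 0},
    {"dx": 0.168, "dy": -0.032, "dz": 0, "rx": 0, "ry": 0, "rz": 0},
    {"dx": 0.168, "dy": -0.032, "dz": 0, "rx": 0, "ry": 0, "rz": 0},
    {"dx": 0.168, "dy": -0.032, "dz": 0, "rx": 0, "ry": 0, "rz": 0},
    {"dx": 0.168, "dy": -0.032, "dz": 0, "rx": 0, "ry": 0, "rz": 0},
    {"dx": 0.168, "dy": -0.032, "dz": 0, "rx": 0, "ry": 0, "rz": 0},
    {"dx": 0.168, "dy": -0.032, "dz": 0, "rx": 0, "ry": 0, "rz": 0}
  ]
}}

```text
t: 14.15
tcp_pos: [0.539, -0.209, 0.1128]
tool_rot: [0.224, 0.975, 0.0, -0.0]
force: [0.8, -0.1, -1.7]
finger_gap: 0.192
gripper_force: 48.9
```

{"name": "move_arm", "arguments": {
  "targets": [
    {"dx": 0.168, "dy": -0.032, "dz": 0, "rx": 0, "ry": 0, "rz": 0},
    {"dx": 0.168, "dy": -0.032, "dz": 0, "rx": 0, "ry": 0, "rz": 0},
    {"dx": 0.168, "dy": -0.032, "dz": 0, "rx": 0, "ry": 0, "rz": 0},
    {"dx": 0.168, "dy": -0.032, "dz": 0, "rx": 0, "ry": 0, "rz": 0},
    {"dx": 0.168, "dy": -0.032, "dz": 0, "rx": 0, "ry": 0, "rz": 0},
    {"dx": 0.168, "dy": -0.032, "dz": 0, "rx": 0, "ry": 0, "rz": 0},
    {"dx": 0.168, "dy": -0.032, "dz": 0, "rx": 0, "ry": 0, "rz": 0},
    {"dx": 0.168, "dy": -0.032, "dz": 0, "rx": 0, "ry": 0, "rz": 0},
    {"dx": 0.168, "dy": -0.032, "dz": 0, "rx": 0, "ry": 0, "rz": 0},
    {"dx": 0.168, "dy": -0.032, "dz": 0, "rx": 0, "ry": 0, "rz": 0}
  ]
}}

```text
t: 15.4
tcp_pos: [0.581, -0.217, 0.1128]
tool_rot: [0.223, 0.975, 0.0, -0.0]
force: [-0.2, -0.2, -1.1]
finger_gap: 0.197
gripper_force: 48.9
```

{"name": "move_arm", "arguments": {
  "targets": [
    {"dx": 0, "dy": 0, "dz": 0, "rx": 0, "ry": 0, "rz": 0},
    {"dx": 0, "dy": 0, "dz": 0, "rx": 0, "ry": 0, "rz": 0},
    {"dx": 0, "dy": 0, "dz": 0, "rx": 0, "ry": 0, "rz": 0},
    {"dx": 0, "dy": 0, "dz": 0.3, "rx": 0, "ry": 0, "rz": 0},
    {"dx": 0, "dy": 0, "dz": 0.4, "rx": 0, "ry": 0, "rz": 0},
    {"dx": 0, "dy": 0, "dz": 0.5, "rx": 0, "ry": 0, "rz": 0},
    {"dx": 0, "dy": 0, "dz": 0.5, "rx": 0, "ry": 0, "rz": 0},
    {"dx": 0, "dy": 0, "dz": 0.5, "rx": 0, "ry": 0, "rz": 0},
    {"dx": 0, "dy": 0, "dz": 0.5, "rx": 0, "ry": 0, "rz": 0},
    {"dx": 0, "dy": 0, "dz": 0.6, "rx": 0, "ry": 0, "rz": 0}
  ]
}}

```text
t: 16.65
tcp_pos: [0.5806, -0.2168, 0.1961]
tool_rot: [0.223, 0.975, 0.0, -0.0]
force: [1.0, -0.7, -1.3]
finger_gap: 0.197
gripper_force: 48.9
```

{"name": "move_arm", "arguments": {
  "targets": [
    {"dx": -0.05, "dy": 0.966, "dz": 0, "rx": 0, "ry": 0, "rz": 0},
    {"dx": -0.05, "dy": 0.966, "dz": 0, "rx": 0, "ry": 0, "rz": 0},
    {"dx": -0.05, "dy": 0.966, "dz": 0, "rx": 0, "ry": 0, "rz": 0},
    {"dx": -0.05, "dy": 0.966, "dz": 0, "rx": 0, "ry": 0, "rz": 0},
    {"dx": -0.05, "dy": 0.966, "dz": 0, "rx": 0, "ry": 0, "rz": 0},
    {"dx": -0.05, "dy": 0.966, "dz": 0, "rx": 0, "ry": 0, "rz": 0},
    {"dx": -0.05, "dy": 0.966, "dz": 0, "rx": 0, "ry": 0, "rz": 0},
    {"dx": -0.05, "dy": 0.966, "dz": 0, "rx": 0, "ry": 0, "rz": 0},
    {"dx": -0.05, "dy": 0.966, "dz": 0, "rx": 0, "ry": 0, "rz": 0},
    {"dx": -0.05, "dy": 0.966, "dz": 0, "rx": 0, "ry": 0, "rz": 0}
  ]
}}

```text
t: 17.9
tcp_pos: [0.5677, 0.0267, 0.1951]
tool_rot: [0.223, 0.975, 0.0, -0.0]
force: [0.9, 0.3, -1.1]
finger_gap: 0.198
gripper_force: 48.9
```

{"name": "move_arm", "arguments": {
  "targets": [
    {"dx": 0, "dy": 0, "dz": 0, "rx": 0, "ry": 0, "rz": 0},
    {"dx": 0, "dy": 0, "dz": 0, "rx": 0, "ry": 0, "rz": 0},
    {"dx": 0, "dy": 0, "dz": -0.2, "rx": 0, "ry": 0, "rz": 0},
    {"dx": 0, "dy": 0, "dz": -0.2, "rx": 0, "ry": 0, "rz": 0},
    {"dx": 0, "dy": 0, "dz": -0.2, "rx": 0, "ry": 0, "rz": 0},
    {"dx": 0, "dy": 0, "dz": -0.2, "rx": 0, "ry": 0, "rz": 0},
    {"dx": 0, "dy": 0, "dz": -0.2, "rx": 0, "ry": 0, "rz": 0},
    {"dx": 0, "dy": 0, "dz": 0, "rx": 0, "ry": 0, "rz": 0},
    {"dx": 0, "dy": 0, "dz": 0, "rx": 0, "ry": 0, "rz": 0},
    {"dx": 0, "dy": 0, "dz": 0, "rx": 0, "ry": 0, "rz": 0}
  ]
}}

```text
t: 19.15
tcp_pos: [0.5685, 0.0246, 0.1706]
tool_rot: [0.223, 0.975, 0.0, 0.0]
force: [-0.5, 0.1, -0.4]
finger_gap: 0.193
gripper_force: 48.9
```

```bash
python3 - <<'E'
from h import *
p=sensors.sense()['tcp_pos'];print(p)
im=cams.snapshot("scene")[:,:,::-1];m=cams.camera_model("scene")
e=m['extrinsics']@np.array([p[0],p[1],p[2]-.087,1]);print('expected tip px',m['fx']*e[0]/e[2]+m['cx'],m['fy']*e[1]/e[2]+m['cy'])
I=im[100:220,200:360].astype(int);b,g,r=I[...,0],I[...,1],I[...,2]
for c,s in blobs((b>g+40)&(r>g+15),4): print('violet',c+[200,100],s)
cv2.imwrite('pics/c6.png',cv2.resize(im[120:220,195:295],None,fx=5,fy=5,interpolation=0))
E
```

```text
[0.5684646  0.02457896 0.17055781]
expected tip px 244.33584481067706 165.11252376111563
violet [243.58 139.17] [40, 38, 9, 3, 12]
violet [244.81 165.06] [43, 63, 5, 5, 16]
```

View pics/c6.png

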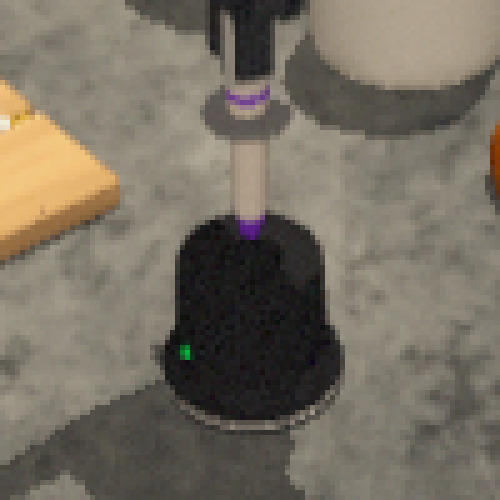

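The tip is at (244.8,165), centred over the bore as expected. Lowering it in.

{"name": "move_arm", "arguments": {
  "targets": [
    {"dx": 0, "dy": 0, "dz": -0.3, "rx": 0, "ry": 0, "rz": 0},
    {"dx": 0, "dy": 0, "dz": -0.3, "rx": 0, "ry": 0, "rz": 0},
    {"dx": 0, "dy": 0, "dz": -0.3, "rx": 0, "ry": 0, "rz": 0},
    {"dx": 0, "dy": 0, "dz": -0.3, "rx": 0, "ry": 0, "rz": 0},
    {"dx": 0, "dy": 0, "dz": -0.3, "rx": 0, "ry": 0, "rz": 0},
    {"dx": 0, "dy": 0, "dz": -0.3, "rx": 0, "ry": 0, "rz": 0},
    {"dx": 0, "dy": 0, "dz": -0.3, "rx": 0, "ry": 0, "rz": 0},
    {"dx": 0, "dy": 0, "dz": -0.3, "rx": 0, "ry": 0, "rz": 0},
    {"dx": 0, "dy": 0, "dz": -0.3, "rx": 0, "ry": 0, "rz": 0},
    {"dx": 0, "dy": 0, "dz": 0, "rx": 0, "ry": 0, "rz": 0}
  ]
}}

```text
t: 20.45
tcp_pos: [0.5678, 0.0246, 0.1021]
tool_rot: [0.223, 0.975, -0.0, -0.001]
force: [0.2, -0.3, -0.7]
finger_gap: 0.196
gripper_force: 48.9
```

{"name": "move_arm", "arguments": {
  "targets": [
    {"dx": 0, "dy": 0, "dz": -0.06, "rx": 0, "ry": 0, "rz": 0},
    {"dx": 0, "dy": 0, "dz": -0.06, "rx": 0, "ry": 0, "rz": 0},
    {"dx": 0, "dy": 0, "dz": -0.05, "rx": 0, "ry": 0, "rz": 0},
    {"dx": 0, "dy": 0, "dz": -0.05, "rx": 0, "ry": 0, "rz": 0},
    {"dx": 0, "dy": 0, "dz": -0.04, "rx": 0, "ry": 0, "rz": 0},
    {"dx": 0, "dy": 0, "dz": 0, "rx": 0, "ry": 0, "rz": 0},
    {"dx": 0, "dy": 0, "dz": 0, "rx": 0, "ry": 0, "rz": 0},
    {"dx": 0, "dy": 0, "dz": 0, "rx": 0, "ry": 0, "rz": 0},
    {"dx": 0, "dy": 0, "dz": 0, "rx": 0, "ry": 0, "rz": 0},
    {"dx": 0, "dy": 0, "dz": 0, "rx": 0, "ry": 0, "rz": 0}
  ]
}}

```text
t: 21.7
tcp_pos: [0.5683, 0.0246, 0.0963]
tool_rot: [0.224, 0.975, 0.0, 0.0]
force: [-1.1, 0.0, -1.0]
finger_gap: 0.196
gripper_force: 48.9
```

{"name": "move_arm", "arguments": {
  "targets": [
    {"dx": 0, "dy": 0, "dz": -0.02, "rx": 0, "ry": 0, "rz": 0},
    {"dx": 0, "dy": 0, "dz": -0.02, "rx": 0, "ry": 0, "rz": 0},
    {"dx": 0, "dy": 0, "dz": -0.01, "rx": 0, "ry": 0, "rz": 0},
    {"dx": 0, "dy": 0, "dz": 0, "rx": 0, "ry": 0, "rz": 0},
    {"dx": 0, "dy": 0, "dz": 0, "rx": 0, "ry": 0, "rz": 0},
    {"dx": 0, "dy": 0, "dz": 0, "rx": 0, "ry": 0, "rz": 0},
    {"dx": 0, "dy": 0, "dz": 0, "rx": 0, "ry": 0, "rz": 0},
    {"dx": 0, "dy": 0, "dz": 0, "rx": 0, "ry": 0, "rz": 0},
    {"dx": 0, "dy": 0, "dz": 0, "rx": 0, "ry": 0, "rz": 0},
    {"dx": 0, "dy": 0, "dz": 0, "rx": 0, "ry": 0, "rz": 0}
  ]
}}

```text
t: 22.95
tcp_pos: [0.5683, 0.0245, 0.0955]
tool_rot: [0.223, 0.975, -0.0, 0.0]
force: [-0.9, 0.9, 6.6]
finger_gap: 0.195
gripper_force: 49.2
```

{"name": "move_arm", "arguments": {
  "targets": [
    {"dx": 0, "dy": 0, "dz": 0, "rx": 0, "ry": 0, "rz": 0},
    {"dx": 0, "dy": 0, "dz": 0, "rx": 0, "ry": 0, "rz": 0},
    {"dx": 0, "dy": 0, "dz": 0, "rx": 0, "ry": 0, "rz": 0},
    {"dx": 0, "dy": 0, "dz": 0, "rx": 0, "ry": 0, "rz": 0},
    {"dx": 0, "dy": 0, "dz": 0, "rx": 0, "ry": 0, "rz": 0},
    {"dx": 0, "dy": 0, "dz": 0, "rx": 0, "ry": 0, "rz": 0},
    {"dx": 0, "dy": 0, "dz": 0, "rx": 0, "ry": 0, "rz": 0},
    {"dx": 0, "dy": 0, "dz": 0, "rx": 0, "ry": 0, "rz": 0},
    {"dx": 0, "dy": 0, "dz": 0, "rx": 0, "ry": 0, "rz": 0},
    {"dx": 0, "dy": 0, "dz": 0, "rx": 0, "ry": 0, "rz": 0}
  ],
  "claw": 100
}}

```text
t: 24.2
tcp_pos: [0.5683, 0.0246, 0.0951]
tool_rot: [0.224, 0.975, 0.0, -0.0]
force: [0.0, 0.0, -0.3]
finger_gap: 1.0
gripper_force: 0.0
```

{"name": "move_arm", "arguments": {
  "targets": [
    {"dx": 0, "dy": 0, "dz": 0.4, "rx": 0, "ry": 0, "rz": 0},
    {"dx": 0, "dy": 0, "dz": 0.6, "rx": 0, "ry": 0, "rz": 0},
    {"dx": 0, "dy": 0, "dz": 0.8, "rx": 0, "ry": 0, "rz": 0},
    {"dx": 0, "dy": 0, "dz": 0.8, "rx": 0, "ry": 0, "rz": 0},
    {"dx": 0, "dy": 0, "dz": 0.8, "rx": 0, "ry": 0, "rz": 0},
    {"dx": 0, "dy": 0, "dz": 0.8, "rx": 0, "ry": 0, "rz": 0},
    {"dx": 0, "dy": 0, "dz": 0.8, "rx": 0, "ry": 0, "rz": 0},
    {"dx": 0, "dy": 0, "dz": 0.8, "rx": 0, "ry": 0, "rz": 0},
    {"dx": 0, "dy": 0, "dz": 0, "rx": 0, "ry": 0, "rz": 0},
    {"dx": 0, "dy": 0, "dz": 0, "rx": 0, "ry": 0, "rz": 0}
  ]
}}

```text
t: 25.45
tcp_pos: [0.5678, 0.0246, 0.24]
tool_rot: [0.223, 0.975, -0.0, -0.0]
force: [0.1, 0.8, -0.1]
finger_gap: 0.999
gripper_force: 0.0
```

```bash
python3 - <<'E'
from h import *
im=cams.snapshot("scene")[:,:,::-1];m=cams.camera_model("scene")
I=im[100:300,200:360].astype(int);b,g,r=I[...,0],I[...,1],I[...,2]
for c,s in blobs((b>g+25)&(r>g+10),4): print('violet',c+[200,100],s)
for c,s in blobs((b>r+60)&(b>g+30),4): print('blue',c+[200,100],s)
cv2.imwrite('pics/c7.png',cv2.resize(im[90:310,150:370],(600,600),interpolation=0))
E
```

```text
violet [244.08 141.38] [42, 40, 5, 4, 13]
violet [244.94 167.41] [41, 65, 9, 5, 17]
blue [260.74 282.35] [58, 180, 7, 6, 34]
```

View pics/c7.png

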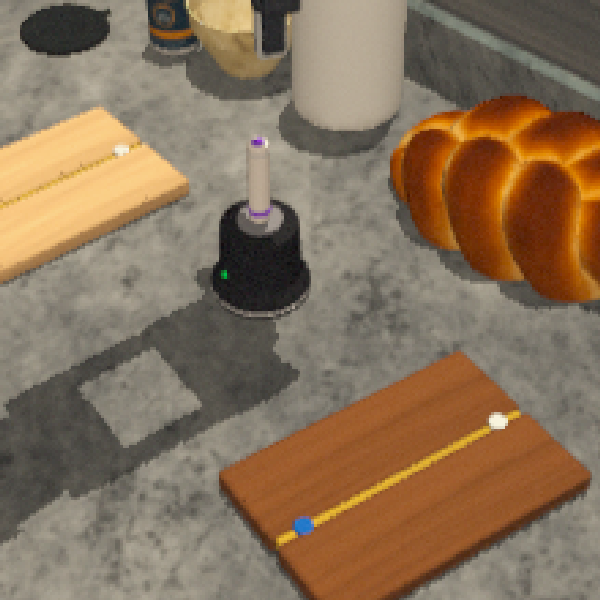

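The pen is upright and home. Its top is at (244.1,141.4), against (243.6,141.4) before. The dark board's blue dot hasn't moved, and the gripper is clear.

```bash
python3 -c "
from station import order
print(order.sign_off())"
```

```text
the job is handed in; nothing more can be done
None
```

I ran the pen along the dark board's seam from the blue dot to the white dot and put it back upright in its stand. The gripper is clear of it, and I handed the job in at about 25.5 s; the sign-off returned no verdict.

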